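# Wind up the closet light and press its lamp half home

## Robot

A 7-joint arm with a two-finger parallel gripper is mounted at the origin on the work surface. World frame = base frame: x ahead of the robot, y to its left, z up, the work surface at z = 0. Lengths are in m, angles in rad, forces in N, time in s.
With the tool pointing down it reaches from about 0.4 to 0.85 m from the base axis. Payload 4.5 kg.
Tool frame: the origin (TCP) lies midway between the tips of the shut fingers; the grasp point (between the pads) lies 19 mm behind it; z points along the fingers, y is the direction in which the jaws open and shut (so a half turn about z gives the same grasp; the last joint's range is limited). The gripper opens to 88 mm and grips with 3 to 60 N. Pads are 18 mm wide; open, the fingers measure 123 mm over their backs; the gripper's body (75 mm by 187 mm) begins 45 mm behind the grasp point.
Start: joints at [1.293, 0.689, -0.195, 1.565, 0.157, 0.902, -0.215], TCP at [0.192, -0.595, 0.239] pointing down, gripper open.
Joint ranges: [-3.01, 3.01], [-0.46, 2.08], [-1.47, 1.51], [0.13, 2.56], [-1, 4.14], [0.04, 2.09], [-2.66, 2.66]. Speed limits (rad/s): [2.57, 2.57, 3.14, 3.14, 3.14, 3.14, 3.14].

## Interface

Orientations are given as a unit quaternion [x, y, z, w].
In Python, from plant import r, viewer gives the robot as it stands.
- The arm moves only by the tool play_rows, never from a script. Its argument "commands" is a list of rows, each an object with "delta_rot": the turn, a rotation vector about the tool's x, y, z normalised to -1 to 1, where 1 is pi rad, a list of three; "travel": the shift along the tool's x, y, z normalised to -1 to 1, where 1 is 15 cm, a list of three; "gripper": the opening, from -1 (shut) to 1 (fully open). In form: [{"delta_rot": [wx, wy, wz], "travel": [x, y, z], "gripper": gripper}, ...]. A call has 1 to 12 rows; each row is the pose to reach, as a shift and turn from the pose commanded when the call began, along the tool's axes at that moment, turning the shorter way round; what a row does not reach only later rows make up. A row lasts 1/8 s, in which the tool goes at most 62.5 mm and 10.7 degrees, less where a joint would pass 70% of its speed; a pose out of reach is approached as far as the arm can. A call with a number of a shift or a turn outside -1 to 1 is refused whole. A call with a gripper value outside its range is refused whole. The fingers move at their own pace and stop on an object; "force" is the grip in N (left out, the last holds). Time passes only in rows, so rows that repeat a pose let the fingers close. It gives the time, the measured TCP pose, the force and the opening at its end, in the units of the state.
- r.get_state(): the state, without advancing time (a new reading comes with each control period).
- viewer.snapshot(name): name is "scene" or "top" or "wrist"; returns a dict with "color" (400x640x3 uint8, red, green, blue), "z_map" (400x640 float32, m along the optical axis (not along the pixel's ray), 0 where there is no reading), "fx", "fy", "cx", "cy" (pixels), "origin" and "attitude" of the camera in the world. Camera axes: x right, y up, looking along -z (the intrinsics and any distortion apply to the point x, -y, -z); pixel columns grow to the right and rows downward; lengths in m; the calibration is good to about 2 mm. A picture is of the moment at which its call begins.
- r.finish_job(): hands the job in, once; it reports no verdict.
Trained networks look in the newest picture that a camera, given by its name, has taken for a name from the list of things; names that differ only in an ending like _2 or _b are one class to them, and where a whole thing is asked for, a point or a joint stands for the part that bears it (a point fixed in the world has none). Each returns a list of dicts, best first, with "conf" (0 to 1); they miss things now and then, are a little off and sometimes report something else, mostly with a low value. They report only what shows in the picture. A call takes as long as a camera call. They do not tell look-alikes from the thing itself.
- viewer.outline_of(camera, label): "pixels" (400x640 bool, what is visible of it) and "at" ([column, row] in pixels, amid what is visible of it).
- viewer.pinpoint(camera, label): "at" ([column, row] in pixels: a listed point, or the origin of a listed thing).
The state is a dict: "clock": time; "q": joint angles; "qd": joint speeds; "joint_torque": joint torques, N m; "tool_pos": TCP position; "eef_rot": TCP orientation; "contact_force": force on the tool from outside, world axes, zero at the start; "moment": the same for the moment, N m; "opening": opening from 0.0 (shut) to 1.0 (fully open).
Only numpy, scipy, OpenCV 4.12 (cv2) and the standard library are available. Lean on these libraries where they do the work, as an engineer would, in place of code of your own. Each camera call takes 0.05 s, during which the arm holds its last target. There are 200 camera calls.

## Task

Wind up the closet light: take the red knob of its crank and turn it clockwise (seen from above) for about two turns, until it stops firmly. Then fit the loose white lamp half, LED up, onto the two dowels of the black base half and press it down against the contact spring until the halves meet flush; finish while still holding it pressed like that, without letting go. Leave the vase, spray bottle, funnel and lint roller handle where they stand.

Things in the scene. Friction and masses are not known exactly. Their poses are not given: they have to be found in the camera images.
- base: Fixed base of the wind-up light. Grey plate 100 x 250 x 8 mm (x, y, z), origin at the centre of its underside, on the shelf, z up. On it: the black lower housing half, 46 x 100 mm, centred at y = +60 mm, its flat top (parting face) 28 mm above the shelf; and the crank's round foot, 60 mm across, 46 mm high, its axis at y = -65 mm.
- seat (a point): Centre of the parting face of the black half, 28 mm above the shelf; axes as base. Closed, the lamp half's origin lies here. Two brass dowels, 8 mm thick, stand on the face at y = -32 and +32 mm from here (x = 0), 14 mm tall, the last 5 mm tapering to 3 mm.
- plunger (a joint): Copper spring plunger, 14 mm across, in the middle of the parting face. 0: stands 8 mm proud; 0.008 m: pressed in flush. It takes about 3.6 N to start and 11 N when flush, so the lamp half's own weight does not press it in and it pushes the lamp half up when that is let go.
- crank_axis (a point): Point on the vertical crank axis, level with the top of the steel crank arm, 52 mm above the shelf; axes as base.
- crank_knob (a point): Middle of the red upright crank knob, 70 mm above the shelf, 45 mm from the crank axis. Knob 18 mm thick, 32 mm tall (54 to 86 mm above the shelf); it spins freely on its pin, so it can go round in a gripper of constant yaw, or be regrasped. Below it the flat arm, 16 mm wide, top 52 mm above the shelf.
- crank (a joint): Crank angle, rad, growing clockwise seen from above. At 0 the arm points along +x of base; the firm stop is at 14.14 (4.5 pi), the arm then along -y of base, away from the seat. Starts between -1.1 and 1.5: 2.0 to 2.4 turns to make. Above 13.9 is fully wound. It takes about 2 N at the knob and stays where it is left.
- lamp: Loose white upper half, a box 46 x 100 x 30 mm (x, y, z), about 0.14 kg, with a round yellow LED puck 7 mm proud on top. Origin at the centre of its underside, z up; it lies underside down on the shelf. In the underside at y = -32 and +32 mm (x = 0): two dowel holes 11 mm wide, 18 mm deep. Fits either way round. Grip it across its 46 mm width (its x).
- vase: White ceramic vase, 80 mm across, 170 mm tall, origin under its centre. Leave alone.
- spray_bottle: Amber glass spray bottle with black head, 62 mm across, 170 mm tall, origin under its centre. Leave alone.
- funnel: Orange funnel standing on its rim, 96 mm across, 95 mm tall, origin under its centre. Leave alone.
- lint_roller: Steel lint roller handle lying flat, about 220 mm along its y, 20 mm high. Leave alone.
Not all that is in view belongs to the job. Several things look just like the lamp: the one meant starts nearest to the robot's base.

How it is judged:
On the way, in this order (a step that is already met when the one before it is completed fails the run):
1. the crank is wound clockwise to its stop (value of joint crank above 13.9 rad), for 0.1 s.
2. the lamp half is on its dowels and pressed flush on the base (z of lamp in the frame of seat between -0.003 and 0.0025 m and horizontal distance between lamp and seat below 0.003 m and angle between the y axis of lamp and the y axis of base, either way round below 0.06 rad and angle between lamp's own z axis and vertical below 0.06 rad and contact force between the fingers and lamp above 3 N), for 0.3 s.
At the end, for the whole second after the job is handed in: Fingers still hold the lamp half pressed (over 3 N) flush on the base: underside within 2.5 mm of the parting face, centred within 3 mm, turned (either way round) and level within 0.06 rad, at rest; the crank still wound (above 13.9 rad). The spring lifts it if let go (all of step 2 and value of joint crank above 13.9 rad and linear speed of lamp below 0.02 m/s); the arm keeps its last pose, push and grip.
It fails at once if the vase is moved more than 25 mm or tipped (distance of vase from where it was at the start of the episode above 0.025 m or angle between vase's own z axis and vertical above 0.25 rad).
It fails at once if the spray bottle is moved more than 25 mm or tipped (distance of spray_bottle from where it was at the start of the episode above 0.025 m or angle between spray_bottle's own z axis and vertical above 0.25 rad).
It fails at once if the funnel is moved more than 25 mm or tipped (distance of funnel from where it was at the start of the episode above 0.025 m or angle between funnel's own z axis and vertical above 0.25 rad).
It fails at once if the lint roller handle is moved more than 25 mm or tipped (distance of lint_roller from where it was at the start of the episode above 0.025 m or angle between lint_roller's own z axis and vertical above 0.25 rad).
It also fails if it takes over 61 s, if anything falls off the work surface, if the arm or the gripper's body presses on something with over 40 N, if the wrist force passes 120 N, or if a joint passes its speed limit or range.

## Working session

There is one attempt and no reset: what is moved stays moved. The work goes in short steps, Python scripts to look and compute and a tool call to move; the robot and the scene stay as the last step left them, time stands still between calls to the robot, and variables do not carry over. Pictures are saved under pics/ and viewed, about 8 in all and at most 12, crops included, and the job is handed in when it is done.

Besides the shell and the picture viewer there is one more tool, called after ">>>" as name(argument=value, ...) on one line, values as JSON. play_rows: Moves the arm, as the interface text tells. Its arguments: {"type":"object","properties":{"commands":{"type":"array","items":{"type":"object","properties":{"delta_rot":{"type":"array","items":{"type":"number","minimum":-1,"maximum":1}},"travel":{"type":"array","items":{"type":"number","minimum":-1,"maximum":1}},"gripper":{"type":"number"}}}},"force":{"type":"number"}},"required":["commands"]}

```bash
mkdir -p pics
cat > h.py <<'E'
import numpy as np, cv2
from scipy.spatial.transform import Rotation as R
from plant import r, viewer
def Rm(a):
    a=np.array(a,float); return a if a.shape==(3,3) else R.from_quat(a).as_matrix()
def ray(s,uv):
    return Rm(s["attitude"])@np.array([(uv[0]-s["cx"])/s["fx"],-(uv[1]-s["cy"])/s["fy"],-1.])
def at_z(s,uv,z):
    d=ray(s,uv); o=np.array(s["origin"]); return o+d*(z-o[2])/d[2]
def cloud(s):
    v,u=np.mgrid[0:400,0:640]; z=s["z_map"]
    p=np.stack([(u-s["cx"])/s["fx"]*z,-(v-s["cy"])/s["fy"]*z,-z],-1)
    return p@Rm(s["attitude"]).T+np.array(s["origin"])
def save(s,n): cv2.imwrite("pics/"+n,s["color"][...,::-1])
E
python3 - <<'E'
from h import *
np.set_printoptions(precision=4,suppress=True)
st=r.get_state(); print(st)
for c in ["top","scene"]:
    s=viewer.snapshot(c); save(s,c+"1.png"); P=cloud(s)
    print(c,s["origin"],s["attitude"],s["fx"],s.keys())
    for l in ["base","lamp","crank_knob","vase","spray_bottle","funnel","lint_roller"]:
        for o in viewer.outline_of(c,l)[:4]:
            m=o["pixels"]&(s["z_map"]>0); print(l,round(o["conf"],2),np.round(o["at"]),m.sum(),np.median(P[m],0) if m.any() else '', P[m].max(0) if m.any() else '')
    for l,z in [("seat",.028),("crank_axis",.052),("crank_knob",.07),("base",0),("lamp",0)]:
        for o in viewer.pinpoint(c,l)[:4]: print("pt",l,round(o["conf"],2),np.round(o["at"],1),at_z(s,o["at"],z))
E
```

```text
{'clock': 0.0, 'q': array([ 1.2928,  0.69  , -0.1945,  1.5664,  0.1573,  0.9025, -0.2151]), 'qd': array([ 0.0012,  0.0014,  0.0006,  0.0005, -0.001 , -0.0014,  0.0005]), 'joint_torque': array([  0.0001, -52.7565,  -1.2672, -15.343 ,  -0.0528,   0.0065,
         0.0002]), 'tool_pos': array([ 0.1915, -0.5943,  0.2379]), 'eef_rot': array([ 0.9879,  0.1553, -0.0002, -0.0009]), 'contact_force': array([-0.16  , -0.6753,  0.692 ]), 'moment': array([-0.0109, -0.0025,  0.0375]), 'opening': 0.9987923614896153}
top [0.4334 0.0167 1.3866] [ 0.0415 -0.0579 -0.6974  0.7131] 375.48389471452833 dict_keys(['color', 'z_map', 'fx', 'fy', 'cx', 'cy', 'origin', 'attitude'])
base 0.76 [368. 231.] 1804 [ 0.5099 -0.1883  0.0113] [ 0.587  -0.0597  0.0915]
lamp 0.89 [226. 203.] 389 [0.5935 0.324  0.0319] [0.6372 0.3862 0.0431]
lamp 0.77 [265. 215.] 337 [0.5646 0.1769 0.0324] [0.592  0.2285 0.0438]
lamp 0.59 [206. 172.] 396 [0.7061 0.4054 0.0314] [0.7584 0.4339 0.0463]
crank_knob 0.67 [390. 235.] 94 [ 0.4991 -0.2724  0.0537] [ 0.5137 -0.2422  0.0915]
vase 0.89 [441. 210.] 359 [ 0.5801 -0.4357  0.1015] [ 0.6247
[... 1382 characters left out ...]
6 0.1725 0.0202] [0.789  0.2248 0.0936]
spray_bottle 0.9 [464. 175.] 921 [0.5216 0.4813 0.0861] [0.5383 0.6416 0.1662]
funnel 0.68 [385. 241.] 813 [0.7583 0.174  0.0189] [0.7902 0.2291 0.0936]
lint_roller 0.95 [265. 252.] 762 [ 0.7527 -0.1512  0.0132] [ 0.7689 -0.0287  0.0204]
pt seat 0.92 [271.4 199.3] [ 0.5272 -0.1347  0.028 ]
pt crank_axis 0.94 [233.  188.9] [ 0.4937 -0.2545  0.052 ]
pt crank_knob 0.41 [217.2 185.1] [ 0.4959 -0.3008  0.07  ]
pt base 0.8 [254.4 205.9] [ 0.5188 -0.1908  0.    ]
pt lamp 0.71 [418.4 215.7] [0.6145 0.3164 0.    ]
pt lamp 0.71 [461.5 235.4] [0.7177 0.4108 0.    ]
pt lamp 0.62 [371.7 207.5] [0.5592 0.1817 0.    ]
pt lamp 0.44 [385.7 245.4] [0.7418 0.1828 0.    ]
```

Run:
```python
import cv2
a=cv2.imread("pics/top1.png")[130:290,140:470]; b=cv2.imread("pics/scene1.png")[130:290,120:510]
cv2.imwrite("pics/top1c.png",cv2.resize(a,None,fx=2.4,fy=2.4,interpolation=cv2.INTER_CUBIC))
cv2.imwrite("pics/scene1c.png",cv2.resize(b,None,fx=2,fy=2,interpolation=cv2.INTER_CUBIC))
```

```text
(no output)
```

View pics/top1c.png

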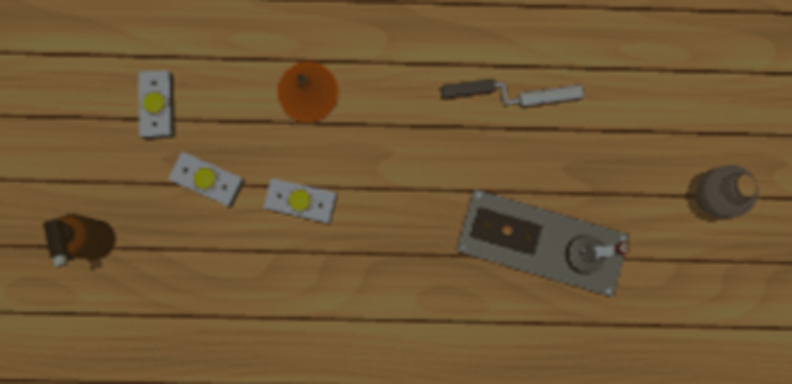

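View pics/scene1c.png

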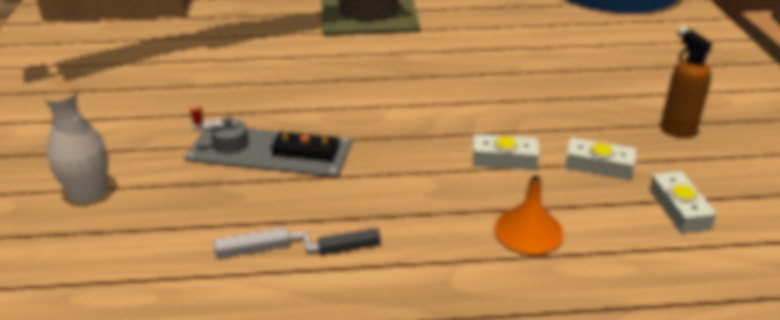

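The top and scene views show three white lamp halves. The nearest to the robot is at top pixel (266,216), about world (0.56, 0.18). The base is at (368,231), with the knob pointing toward the vase (crank about 1.2 rad). I'm moving over the base for a wrist look.

>>> play_rows(commands=[{"delta_rot": [0,0,0],"travel": [0.91,-0.53,0],"gripper": 1},{"delta_rot": [0,0,0],"travel": [0.91,-0.53,0],"gripper": 1},{"delta_rot": [0,0,0],"travel": [0.91,-0.53,0],"gripper": 1}])

```text
clock: 1.68
tool_pos: [0.3003, -0.4742, 0.239]
eef_rot: [0.988, 0.157, 0.001, -0.0]
contact_force: [0.2, -1.4, -0.3]
opening: 1.005
```

>>> play_rows(commands=[{"delta_rot": [0,0,0],"travel": [0.91,-0.53,0],"gripper": 1},{"delta_rot": [0,0,0],"travel": [0.91,-0.53,0],"gripper": 1},{"delta_rot": [0,0,0],"travel": [0.91,-0.53,0],"gripper": 1}])

```text
clock: 2.05
tool_pos: [0.4057, -0.3564, 0.239]
eef_rot: [0.987, 0.158, 0.001, -0.0]
contact_force: [0.1, -1.2, -0.4]
opening: 1.002
```

>>> play_rows(commands=[{"delta_rot": [0,0,-0.328],"travel": [0.91,-0.53,-0.13],"gripper": 1},{"delta_rot": [0,0,-0.328],"travel": [0.91,-0.53,-0.13],"gripper": 1},{"delta_rot": [0,0,-0.328],"travel": [0.91,-0.53,-0.13],"gripper": 1},{"delta_rot": [0,0,-0.328],"travel": [0.91,-0.53,-0.13],"gripper": 1},{"delta_rot": [0,0,-0.328],"travel": [0.91,-0.53,-0.13],"gripper": 1},{"delta_rot": [0,0,-0.328],"travel": [0.91,-0.53,-0.13],"gripper": 1},{"delta_rot": [0,0,-0.328],"travel": [0.91,-0.53,-0.13],"gripper": 1},{"delta_rot": [0,0,-0.328],"travel": [0.91,-0.53,-0.13],"gripper": 1}])

```text
clock: 3.05
tool_pos: [0.5083, -0.2423, 0.2583]
eef_rot: [0.784, 0.621, -0.0, 0.0]
contact_force: [-0.6, 0.7, -0.2]
opening: 0.999
```

```bash
cat > look.py <<'E'
from h import *
import sys
np.set_printoptions(precision=4,suppress=True)
st=r.get_state(); print(st["clock"],st["q"],st["tool_pos"],st["eef_rot"],st["contact_force"],st["opening"])
def look(n,labels=(("seat",.028),("crank_axis",.052),("crank_knob",.07),("base",0),("lamp",0)),cams=("wrist",)):
    for c in cams:
        s=viewer.snapshot(c); save(s,f"{n}_{c}.png"); np.savez(f"{n}_{c}.npz",**s)
        print(c,s["origin"])
        for l,z in labels:
            for o in viewer.pinpoint(c,l)[:3]: print(" pt",l,round(o["conf"],2),np.round(o["at"],1),at_z(s,o["at"],z))
E
python3 - <<'E'
from look import *
look("w1")
s=np.load("w1_wrist.npz"); P=cloud(s)
hsv=cv2.cvtColor(s["color"],cv2.COLOR_RGB2HSV)
red=((hsv[...,0]<8)|(hsv[...,0]>172))&(hsv[...,1]>130)&(hsv[...,2]>40)&(s["z_map"]>0)
top=red&(P[...,2]>.08)
print("red",red.sum(),top.sum(),np.median(P[red],0), P[top].mean(0) if top.any() else "")
E
```

```text
3.05 [ 0.6367  0.6087 -0.4578  1.7241  0.3325  0.8863 -0.1927] [ 0.5083 -0.2423  0.2583] [ 0.7837  0.6212 -0.      0.0001] [-0.5708  0.7337 -0.2442] 0.9989281652290865
wrist [ 0.5273 -0.1647  0.4055]
 pt seat 0.73 [314.   56.8] [ 0.5314 -0.129   0.028 ]
 pt crank_axis 0.67 [305.1 184.8] [ 0.493  -0.2505  0.052 ]
 pt crank_axis 0.51 [502.2  24.1] [ 0.7064 -0.1438  0.052 ]
 pt crank_knob 0.69 [323.1 228. ] [ 0.5018 -0.2956  0.07  ]
 pt base 0.88 [313.5 120.3] [ 0.5155 -0.1914  0.    ]
red 146 62 [ 0.5051 -0.2881  0.0778] [ 0.5046 -0.2891  0.0842]
```

View pics/w1_wrist.png

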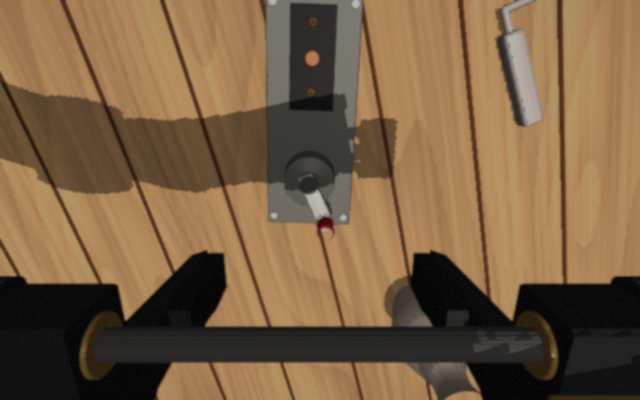

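The wrist view shows the base with dowels at (313,21) and (311,92), the plunger at (312,58), the crank hub at (308,181) and the red knob at (325,226). Next I'm refining the pose numerically.

Run:
```python
from h import *
np.set_printoptions(precision=4,suppress=True)
s=np.load("w1_wrist.npz"); P=cloud(s); c=s["color"]; hsv=cv2.cvtColor(c,cv2.COLOR_RGB2HSV)
def comp(mask,reg,z,n):
    m=np.zeros((400,640),np.uint8); a,b,cc,d=reg; m[b:d,a:cc]=mask[b:d,a:cc]
    v,u=np.nonzero(m); print(n,len(u),u.mean(),v.mean(),at_z(s,(u.mean(),v.mean()),z), "z",np.median(P[...,2][m>0]))
    return at_z(s,(u.mean(),v.mean()),z)[:2]
brass=(hsv[...,1]>90)&(hsv[...,2]>60)
d1=comp(brass,(303,10,323,32),.038,"d+"); d2=comp(brass,(301,84,321,100),.038,"d-")
pl=comp(brass,(300,45,325,70),.036,"pl")
gray=(hsv[...,2]>150)&(hsv[...,1]<60)
for reg in [(262,0,282,8),(348,0,364,10),(265,208,282,224),(336,208,352,224)]:
    comp(gray,reg,.009,"screw")
m=(d1+d2)/2; y=d1-d2; print("dowel mid",m,"sep",np.linalg.norm(y),"ydir deg",np.degrees(np.arctan2(y[1],y[0])))
yd=y/np.linalg.norm(y); print("axis from dowels",m-.125*yd)
hub=P[165:200,290:325]; hm=(hub[...,2]>.040)&(hub[...,2]<.056); print("hub",hub[hm].mean(0))
red=((hsv[...,0]<8)|(hsv[...,0]>172))&(hsv[...,1]>130)&(hsv[...,2]>40)
red[250:]=0
v,u=np.nonzero(red); print("red px",u.min(),u.max(),v.min(),v.max(),u.mean(),v.mean(),at_z(s,(u.mean(),v.mean()),.07))
for z in np.unique(np.round(P[red][:,2],3)):
    q=P[red&(abs(P[...,2]-z)<.0006)]; print(z,len(q),q.mean(0)[:2])
```

```text
d+ 65 312.66153846153844 21.646153846153847 [ 0.5372 -0.0994  0.038 ] z 0.039488557100284816
d- 53 310.9433962264151 91.67924528301887 [ 0.5207 -0.1609  0.038 ] z 0.039359896524494564
pl 219 311.7351598173516 58.15068493150685 [ 0.5288 -0.1304  0.036 ] z 0.036798579123086095
screw 31 272.16129032258067 1.7741935483870968 [ 0.5022 -0.0673  0.009 ] z 0.010922350870344377
screw 53 355.4339622641509 3.339622641509434 [ 0.5842 -0.088   0.009 ] z 0.010603068217683476
screw 26 273.5 215.0 [ 0.4422 -0.289   0.009 ] z 0.010498889332346661
screw 26 342.7307692307692 217.30769230769232 [ 0.5237 -0.3112  0.009 ] z 0.010562962713072277
dowel mid [ 0.5289 -0.1302] sep 0.06366814597367858 ydir deg 74.94384149977091
axis from dowels [ 0.4965 -0.2509]
hub [ 0.4955 -0.2496  0.0464]
red px 318 333 218 235 324.56849315068496 223.986301369863 [ 0.5043 -0.2916  0.07  ]
0.0 1 [ 0.49   -0.3283]
0.003 2 [ 0.4897 -0.3292]
0.063 1 [ 0.5089 -0.2883]
0.064 6 [ 0.5057 -0.2873]
0.065 5 [ 0.5068 -0.2879]
0.066 5 [ 0.5042 -0.2881]
0.067 4 [ 0.505  -0.2886]
0.068 11 [ 0.5054 -0.2882]
0.069 3 [ 0.5057 -0.2875]
0.07 4 [ 0.5041 -0.2877]
0.071 6 [ 0.5048 -0.2885]
0.072 8 [ 0.5047 -0.2877]
0.073 4 [ 0.5064 -0.2877]
0.074 6 [ 0.5038 -0.288 ]
0.075 6 [ 0.5056 -0.2884]
0.076 6 [ 0.5079 -0.2887]
0.077 8 [ 0.5043 -0.2881]
0.078 7 [ 0.5064 -0.2882]
0.079 9 [ 0.5059 -0.2884]
0.08 3 [ 0.5066 -0.289 ]
0.081 6 [ 0.5027 -0.2877]
0.082 11 [ 0.5056 -0.2882]
0.083 11 [ 0.5035 -0.2886]
0.084 11 [ 0.5043 -0.2883]
0.085 17 [ 0.5066 -0.2899]
0.086 15 [ 0.5051 -0.2901]
0.087 6 [ 0.5014 -0.2903]
0.088 1 [ 0.4983 -0.2919]
```

>>> play_rows(commands=[{"delta_rot": [0,0,0],"travel": [-0.348,0.059,0.4],"gripper": 1},{"delta_rot": [0,0,0],"travel": [-0.348,0.059,0.85],"gripper": 1},{"delta_rot": [0,0,0],"travel": [-0.348,0.059,0.85],"gripper": 1},{"delta_rot": [0,0,0],"travel": [-0.348,0.059,0.85],"gripper": 1}])

```text
clock: 3.85
tool_pos: [0.5052, -0.2942, 0.1305]
eef_rot: [0.783, 0.622, -0.0, -0.001]
contact_force: [0.0, -0.5, 0.4]
opening: 1.002
```

>>> play_rows(commands=[{"delta_rot": [0,0,0],"travel": [0,0,0.24],"gripper": 1},{"delta_rot": [0,0,0],"travel": [0,0,0.47],"gripper": 1},{"delta_rot": [0,0,0],"travel": [0,0,0.47],"gripper": 1},{"delta_rot": [0,0,0],"travel": [0,0,0.47],"gripper": -1},{"delta_rot": [0,0,0],"travel": [0,0,0.47],"gripper": -1},{"delta_rot": [0,0,0],"travel": [0,0,0.47],"gripper": -1},{"delta_rot": [0,0,0],"travel": [0,0,0.47],"gripper": -1},{"delta_rot": [0,0,0],"travel": [0,0,0.47],"gripper": -1}], force=25)

```text
clock: 4.85
tool_pos: [0.5052, -0.2952, 0.0604]
eef_rot: [0.783, 0.622, 0.0, 0.0]
contact_force: [1.0, 0.4, 0.3]
opening: 0.456
```

>>> play_rows(commands=[{"delta_rot": [0,0,0],"travel": [0,0,0],"gripper": -1},{"delta_rot": [0,0,0],"travel": [0,0,0],"gripper": -1},{"delta_rot": [0,0,0],"travel": [0,0,0],"gripper": -1},{"delta_rot": [0,0,0],"travel": [0,0,0],"gripper": -1},{"delta_rot": [0,0,0],"travel": [0,0,0],"gripper": -1}])

```text
clock: 5.48
tool_pos: [0.5046, -0.2949, 0.0601]
eef_rot: [0.783, 0.622, -0.0, -0.0]
contact_force: [-2.2, 1.3, 0.7]
opening: 0.193
```

```bash
cat > plan.py <<'E'
from h import *
ax=np.array([.4965,-.2509]); yaw=np.radians(-15.06)
def plan(a0,a1,n,corr=0.0,rad=.045):
    "rows from crank a0 to a1 in tool axes (tool held at a0 now)"
    st=r.get_state(); M=Rm(st["eef_rot"])
    K=lambda a: np.array([*(ax+rad*np.array([np.cos(yaw-a),np.sin(yaw-a)])),0])
    print(st["clock"],st["tool_pos"],st["contact_force"],st["opening"],"angle now",yaw-np.arctan2(*(st["tool_pos"][:2]-ax)[::-1]),"rad",np.linalg.norm(st["tool_pos"][:2]-ax))
    for a in np.linspace(a0,a1,n+1)[1:]:
        t=M.T@(K(a)-K(a0))/.15; print('{"delta_rot":[0,0,0],"travel":[%.3f,%.3f,0],"gripper":-1},'%(t[0],t[1]))
E
python3 -c "
from plan import *
plan(1.12,1.12+4.34,12)"
```

```text
5.475 [ 0.5045812  -0.29494306  0.06009911] [-2.18891999  1.33437178  0.71260008] 0.19333697399424682 angle now 1.1264841880246386 rad 0.04477831190733451
{"delta_rot":[0,0,0],"travel":[-0.025,-0.105,0],"gripper":-1},
{"delta_rot":[0,0,0],"travel":[-0.012,-0.212,0],"gripper":-1},
{"delta_rot":[0,0,0],"travel":[0.039,-0.307,0],"gripper":-1},
{"delta_rot":[0,0,0],"travel":[0.120,-0.379,0],"gripper":-1},
{"delta_rot":[0,0,0],"travel":[0.221,-0.417,0],"gripper":-1},
{"delta_rot":[0,0,0],"travel":[0.329,-0.416,0],"gripper":-1},
{"delta_rot":[0,0,0],"travel":[0.430,-0.378,0],"gripper":-1},
{"delta_rot":[0,0,0],"travel":[0.510,-0.306,0],"gripper":-1},
{"delta_rot":[0,0,0],"travel":[0.561,-0.211,0],"gripper":-1},
{"delta_rot":[0,0,0],"travel":[0.574,-0.104,0],"gripper":-1},
{"delta_rot":[0,0,0],"travel":[0.548,0.001,0],"gripper":-1},
{"delta_rot":[0,0,0],"travel":[0.487,0.090,0],"gripper":-1},
```

>>> play_rows(commands=[{"delta_rot": [0,0,0],"travel": [-0.025,-0.105,0],"gripper": -1},{"delta_rot": [0,0,0],"travel": [-0.012,-0.212,0],"gripper": -1},{"delta_rot": [0,0,0],"travel": [0.039,-0.307,0],"gripper": -1},{"delta_rot": [0,0,0],"travel": [0.12,-0.379,0],"gripper": -1},{"delta_rot": [0,0,0],"travel": [0.221,-0.417,0],"gripper": -1},{"delta_rot": [0,0,0],"travel": [0.329,-0.416,0],"gripper": -1},{"delta_rot": [0,0,0],"travel": [0.43,-0.378,0],"gripper": -1},{"delta_rot": [0,0,0],"travel": [0.51,-0.306,0],"gripper": -1},{"delta_rot": [0,0,0],"travel": [0.561,-0.211,0],"gripper": -1},{"delta_rot": [0,0,0],"travel": [0.574,-0.104,0],"gripper": -1},{"delta_rot": [0,0,0],"travel": [0.548,0.001,0],"gripper": -1},{"delta_rot": [0,0,0],"travel": [0.487,0.09,0],"gripper": -1}])

```text
clock: 6.98
tool_pos: [0.5341, -0.227, 0.0599]
eef_rot: [0.783, 0.622, -0.002, -0.001]
contact_force: [-8.3, -2.2, 2.0]
opening: 0.194
```

```bash
python3 -c "
from plan import *
plan(5.46,9.80,12)"
```

```text
6.975 [ 0.53412868 -0.227012    0.05992314] [-8.29801167 -2.194987    2.03424125] 0.19422560825029728 angle now -0.8284870372120543 rad 0.04457077825415066
{"delta_rot":[0,0,0],"travel":[-0.089,0.062,0],"gripper":-1},
{"delta_rot":[0,0,0],"travel":[-0.193,0.088,0],"gripper":-1},
{"delta_rot":[0,0,0],"travel":[-0.300,0.075,0],"gripper":-1},
{"delta_rot":[0,0,0],"travel":[-0.396,0.026,0],"gripper":-1},
{"delta_rot":[0,0,0],"travel":[-0.468,-0.054,0],"gripper":-1},
{"delta_rot":[0,0,0],"travel":[-0.507,-0.155,0],"gripper":-1},
{"delta_rot":[0,0,0],"travel":[-0.508,-0.263,0],"gripper":-1},
{"delta_rot":[0,0,0],"travel":[-0.471,-0.364,0],"gripper":-1},
{"delta_rot":[0,0,0],"travel":[-0.400,-0.446,0],"gripper":-1},
{"delta_rot":[0,0,0],"travel":[-0.305,-0.497,0],"gripper":-1},
{"delta_rot":[0,0,0],"travel":[-0.198,-0.511,0],"gripper":-1},
{"delta_rot":[0,0,0],"travel":[-0.093,-0.487,0],"gripper":-1},
```

>>> play_rows(commands=[{"delta_rot": [0,0,0],"travel": [-0.089,0.062,0],"gripper": -1},{"delta_rot": [0,0,0],"travel": [-0.193,0.088,0],"gripper": -1},{"delta_rot": [0,0,0],"travel": [-0.3,0.075,0],"gripper": -1},{"delta_rot": [0,0,0],"travel": [-0.396,0.026,0],"gripper": -1},{"delta_rot": [0,0,0],"travel": [-0.468,-0.054,0],"gripper": -1},{"delta_rot": [0,0,0],"travel": [-0.507,-0.155,0],"gripper": -1},{"delta_rot": [0,0,0],"travel": [-0.508,-0.263,0],"gripper": -1},{"delta_rot": [0,0,0],"travel": [-0.471,-0.364,0],"gripper": -1},{"delta_rot": [0,0,0],"travel": [-0.4,-0.446,0],"gripper": -1},{"delta_rot": [0,0,0],"travel": [-0.305,-0.497,0],"gripper": -1},{"delta_rot": [0,0,0],"travel": [-0.198,-0.511,0],"gripper": -1},{"delta_rot": [0,0,0],"travel": [-0.093,-0.487,0],"gripper": -1}])

```text
clock: 8.48
tool_pos: [0.4596, -0.2238, 0.0602]
eef_rot: [0.783, 0.622, -0.001, -0.0]
contact_force: [-1.0, -3.3, -3.4]
opening: 0.195
```

```bash
python3 -c "
from plan import *
plan(9.80,14.20,12)"
```

```text
8.475 [ 0.45959227 -0.22376371  0.06022474] [-1.03081669 -3.27383417 -3.38396292] 0.1946575601622566 angle now -2.7704472969115232 rad 0.04581003314691394
{"delta_rot":[0,0,0],"travel":[0.091,0.061,0],"gripper":-1},
{"delta_rot":[0,0,0],"travel":[0.154,0.151,0],"gripper":-1},
{"delta_rot":[0,0,0],"travel":[0.180,0.257,0],"gripper":-1},
{"delta_rot":[0,0,0],"travel":[0.167,0.365,0],"gripper":-1},
{"delta_rot":[0,0,0],"travel":[0.116,0.462,0],"gripper":-1},
{"delta_rot":[0,0,0],"travel":[0.033,0.534,0],"gripper":-1},
{"delta_rot":[0,0,0],"travel":[-0.070,0.571,0],"gripper":-1},
{"delta_rot":[0,0,0],"travel":[-0.179,0.569,0],"gripper":-1},
{"delta_rot":[0,0,0],"travel":[-0.281,0.528,0],"gripper":-1},
{"delta_rot":[0,0,0],"travel":[-0.361,0.454,0],"gripper":-1},
{"delta_rot":[0,0,0],"travel":[-0.408,0.355,0],"gripper":-1},
{"delta_rot":[0,0,0],"travel":[-0.418,0.246,0],"gripper":-1},
```

>>> play_rows(commands=[{"delta_rot": [0,0,0],"travel": [0.091,0.061,0],"gripper": -1},{"delta_rot": [0,0,0],"travel": [0.154,0.151,0],"gripper": -1},{"delta_rot": [0,0,0],"travel": [0.18,0.257,0],"gripper": -1},{"delta_rot": [0,0,0],"travel": [0.167,0.365,0],"gripper": -1},{"delta_rot": [0,0,0],"travel": [0.116,0.462,0],"gripper": -1},{"delta_rot": [0,0,0],"travel": [0.033,0.534,0],"gripper": -1},{"delta_rot": [0,0,0],"travel": [-0.07,0.571,0],"gripper": -1},{"delta_rot": [0,0,0],"travel": [-0.179,0.569,0],"gripper": -1},{"delta_rot": [0,0,0],"travel": [-0.281,0.528,0],"gripper": -1},{"delta_rot": [0,0,0],"travel": [-0.361,0.454,0],"gripper": -1},{"delta_rot": [0,0,0],"travel": [-0.408,0.355,0],"gripper": -1},{"delta_rot": [0,0,0],"travel": [-0.418,0.246,0],"gripper": -1}])

```text
clock: 9.98
tool_pos: [0.484, -0.2943, 0.0604]
eef_rot: [0.783, 0.622, 0.002, 0.002]
contact_force: [3.3, 1.8, -7.2]
opening: 0.199
```

```bash
python3 -c "
from plan import *
plan(14.20,14.34,2)"
```

```text
9.975 [ 0.48403499 -0.29433838  0.06040376] [ 3.28888422  1.75675289 -7.15757416] 0.19861616119776684 angle now 1.5873992815420293 rad 0.045191476140734564
{"delta_rot":[0,0,0],"travel":[0.003,-0.021,0],"gripper":-1},
{"delta_rot":[0,0,0],"travel":[0.007,-0.041,0],"gripper":-1},
```

>>> play_rows(commands=[{"delta_rot": [0,0,0],"travel": [0.003,-0.025,0],"gripper": -1},{"delta_rot": [0,0,0],"travel": [0.007,-0.045,0],"gripper": -1},{"delta_rot": [0,0,0],"travel": [0.007,-0.045,0],"gripper": -1}])

```text
clock: 10.35
tool_pos: [0.4833, -0.2938, 0.0608]
eef_rot: [0.783, 0.622, 0.005, 0.006]
contact_force: [11.3, -3.8, -14.3]
opening: 0.19
```

```bash
python3 -c "
from plan import *
plan(14.20,14.34,1)"
```

```text
10.35 [ 0.48328868 -0.29384848  0.06080598] [ 11.30194683  -3.77326461 -14.30552657] 0.19037348378549032 angle now 1.6063721127979227 rad 0.04493451907984144
{"delta_rot":[0,0,0],"travel":[0.007,-0.041,0],"gripper":-1},
```

>>> play_rows(commands=[{"delta_rot": [0,0,0],"travel": [0,0.03,0],"gripper": 1},{"delta_rot": [0,0,0],"travel": [0,0.03,0],"gripper": 1},{"delta_rot": [0,0,0],"travel": [0,0.03,0],"gripper": 1},{"delta_rot": [0,0,0],"travel": [0,0.03,0],"gripper": 1},{"delta_rot": [0,0,0],"travel": [0,0.03,-0.2],"gripper": 1},{"delta_rot": [0,0,0],"travel": [0,0.03,-0.6],"gripper": 1},{"delta_rot": [0,0,0],"travel": [0,0.03,-1],"gripper": 1},{"delta_rot": [0,0,0],"travel": [0,0.03,-1],"gripper": 1}])

```text
clock: 11.35
tool_pos: [0.483, -0.2929, 0.2148]
eef_rot: [0.783, 0.622, 0.002, 0.004]
contact_force: [0.2, -0.3, -0.8]
opening: 1.004
```

Run:
```python
from look import *
s=viewer.snapshot("wrist"); save(s,"w2.png"); P=cloud(s); c=s["color"]; hsv=cv2.cvtColor(c,cv2.COLOR_RGB2HSV)
red=((hsv[...,0]<8)|(hsv[...,0]>172))&(hsv[...,1]>130)&(hsv[...,2]>40)&(s["z_map"]>0)
for m in [red&(P[...,2]>.055)]: print(m.sum(),np.nonzero(m)[1].mean() if m.any() else 0,np.median(P[m],0) if m.any() else 0)
for o in viewer.pinpoint("wrist","crank_knob")[:3]: p=at_z(s,o["at"],.07); print(o["conf"],o["at"],p, "angle",-.2628-np.arctan2(p[1]+.2509,p[0]-.4965))
```

```text
11.35 [ 0.7255  0.6617 -0.4405  1.778   0.384   0.7777 -0.1372] [ 0.483  -0.2929  0.2148] [0.7832 0.6217 0.0021 0.0043] [ 0.1954 -0.2947 -0.761 ] 1.0044451495809361
172 318.2267441860465 [ 0.4865 -0.2875  0.0811]
0.7 [318.5, 192.0] [ 0.4847 -0.2958  0.07  ] angle 1.5647497398908152
```

The crank is at about 14.13 rad and the stop felt firm, so on to the lamp.

>>> play_rows(commands=[{"delta_rot": [0,0,0],"travel": [0.92,-0.07,-0.1],"gripper": 1},{"delta_rot": [0,0,0],"travel": [0.92,-0.07,-0.1],"gripper": 1},{"delta_rot": [0,0,0],"travel": [0.92,-0.07,-0.1],"gripper": 1}])

```text
clock: 11.82
tool_pos: [0.5012, -0.1498, 0.2242]
eef_rot: [0.781, 0.625, 0.0, -0.002]
contact_force: [-0.5, -0.9, -0.0]
opening: 1.004
```

>>> play_rows(commands=[{"delta_rot": [0,0,0],"travel": [0.92,-0.07,-0.05],"gripper": 1},{"delta_rot": [0,0,0],"travel": [0.92,-0.07,-0.05],"gripper": 1},{"delta_rot": [0,0,0],"travel": [0.92,-0.07,-0.05],"gripper": 1}])

```text
clock: 12.2
tool_pos: [0.5221, -0.0138, 0.2317]
eef_rot: [0.781, 0.625, 0.0, -0.001]
contact_force: [0.3, -1.3, 0.3]
opening: 1.004
```

>>> play_rows(commands=[{"delta_rot": [0,0,0],"travel": [0.92,-0.07,0],"gripper": 1},{"delta_rot": [0,0,0],"travel": [0.92,-0.07,0],"gripper": 1},{"delta_rot": [0,0,0],"travel": [0.92,-0.07,0],"gripper": 1},{"delta_rot": [0,0,0],"travel": [0.92,-0.07,0],"gripper": 1},{"delta_rot": [0,0,0],"travel": [0.92,-0.07,0],"gripper": 1}])

```text
clock: 12.82
tool_pos: [0.5432, 0.1149, 0.2319]
eef_rot: [0.784, 0.62, -0.002, 0.001]
contact_force: [-0.8, -0.5, -0.8]
opening: 1.0
```

Run:
```python
from look import *
look("w3",labels=(("lamp",0),))
s=np.load("w3_wrist.npz"); P=cloud(s)
for o in viewer.outline_of("wrist","lamp")[:3]:
    m=o["pixels"]; print(o["conf"],o["at"],m.sum())
    t=m&(P[...,2]>.024)&(P[...,2]<.045); q=P[t]
    (c,sz,a)=cv2.minAreaRect((q[:,:2]*1000).astype(np.float32)); print("rect",c,sz,a,"z",np.median(q[:,2]))
    hsv=cv2.cvtColor(s["color"],cv2.COLOR_RGB2HSV); y=m&(hsv[...,0]>20)&(hsv[...,0]<38)&(hsv[...,1]>140)
    v,u=np.nonzero(y); print("LED",len(u),u.mean(),v.mean(),at_z(s,(u.mean(),v.mean()),.0365))
```

```text
12.825 [-0.0527  0.6255 -0.3987  1.778   0.3235  0.8058 -0.843 ] [0.5432 0.1149 0.2319] [ 0.7843  0.6204 -0.0016  0.0006] [-0.8287 -0.4679 -0.7604] 0.999889546566665
wrist [0.5626 0.1929 0.3789]
 pt lamp 0.71 [325.9 103.2] [0.5677 0.181  0.    ]
0.56 [325.7, 98.5] 5136
rect (567.107666015625, 182.54881286621094) (100.0562744140625, 45.536006927490234) 78.32595825195312 z 0.03171866983142879
LED 933 325.41800643086816 102.36548767416934 [0.5669 0.183  0.0365]
```

View pics/w3_wrist.png

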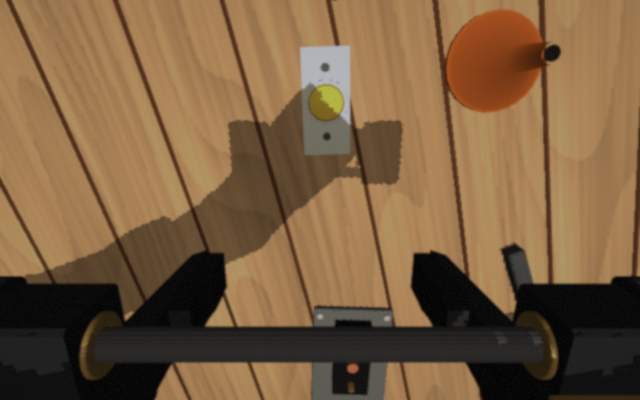

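The wrist view shows the lamp at (326,102), upright with its two hole marks; the funnel at (495,60) is well clear. I'm grasping it now.

>>> play_rows(commands=[{"delta_rot": [0,0,-0.008],"travel": [0.477,0.051,0.3],"gripper": 1},{"delta_rot": [0,0,-0.008],"travel": [0.477,0.051,0.6],"gripper": 1},{"delta_rot": [0,0,-0.008],"travel": [0.477,0.051,0.85],"gripper": 1},{"delta_rot": [0,0,-0.008],"travel": [0.477,0.051,0.85],"gripper": 1},{"delta_rot": [0,0,-0.008],"travel": [0.477,0.051,0.85],"gripper": 1}])

```text
clock: 13.6
tool_pos: [0.5681, 0.1858, 0.1066]
eef_rot: [0.776, 0.631, 0.001, 0.0]
contact_force: [0.6, -0.0, 1.2]
opening: 1.002
```

```bash
python3 -c "
from h import *
st=r.get_state(); M=Rm(st['eef_rot']); print(st['tool_pos'],np.degrees(np.arctan2(M[1,0],M[0,0])),M.T@(np.array([.567,.1828,.0055])-st['tool_pos'])/.15)"
```

```text
[0.56812788 0.18584778 0.1066169 ] 78.26579923658332 [-0.02197283 -0.00448786  0.67408777]
```

>>> play_rows(commands=[{"delta_rot": [0,0,0],"travel": [-0.022,-0.004,0.3],"gripper": 1},{"delta_rot": [0,0,0],"travel": [-0.022,-0.004,0.6],"gripper": 1},{"delta_rot": [0,0,0],"travel": [-0.022,-0.004,0.674],"gripper": 1},{"delta_rot": [0,0,0],"travel": [-0.022,-0.004,0.674],"gripper": 1},{"delta_rot": [0,0,0],"travel": [-0.022,-0.004,0.674],"gripper": -1},{"delta_rot": [0,0,0],"travel": [-0.022,-0.004,0.674],"gripper": -1},{"delta_rot": [0,0,0],"travel": [-0.022,-0.004,0.674],"gripper": -1},{"delta_rot": [0,0,0],"travel": [-0.022,-0.004,0.674],"gripper": -1},{"delta_rot": [0,0,0],"travel": [-0.022,-0.004,0.674],"gripper": -1},{"delta_rot": [0,0,0],"travel": [-0.022,-0.004,0.674],"gripper": -1},{"delta_rot": [0,0,0],"travel": [-0.022,-0.004,0.674],"gripper": -1},{"delta_rot": [0,0,0],"travel": [-0.022,-0.004,0.674],"gripper": -1}], force=40)

```text
clock: 15.1
tool_pos: [0.566, 0.1833, 0.0043]
eef_rot: [0.775, 0.632, 0.0, 0.0]
contact_force: [-0.5, -0.4, 3.7]
opening: 0.514
```

>>> play_rows(commands=[{"delta_rot": [0,0,0],"travel": [0,0,-0.1],"gripper": -1},{"delta_rot": [0,0,0],"travel": [0,0,-0.3],"gripper": -1},{"delta_rot": [0,0,0],"travel": [0,0,-0.6],"gripper": -1},{"delta_rot": [0,0,0],"travel": [0,0,-1],"gripper": -1},{"delta_rot": [0,0,0],"travel": [0,0,-1],"gripper": -1},{"delta_rot": [0,0,0],"travel": [0,0,-1],"gripper": -1}])

```text
clock: 15.85
tool_pos: [0.5652, 0.1827, 0.1539]
eef_rot: [0.775, 0.632, -0.001, 0.0]
contact_force: [-0.1, -0.2, -1.8]
opening: 0.52
```

Run:
```python
from look import *
M=Rm(st['eef_rot']); yawx=np.degrees(np.arctan2(M[1,0],M[0,0])); print("yaw",yawx)
s=viewer.snapshot("wrist"); save(s,"w4.png"); P=cloud(s); np.savez("w4.npz",**s)
for o in viewer.outline_of("wrist","lamp")[:2]:
    m=o["pixels"]&(s["z_map"]>0); Q=(P[m]-st["tool_pos"])@M; print(o["conf"],m.sum(),"tool frame med",np.median(Q,0),Q.min(0),Q.max(0))
```

```text
15.85 [-0.1851  0.7751 -0.3605  1.7338  0.3912  0.7056 -0.9562] [0.5652 0.1827 0.1539] [ 0.7753  0.6316 -0.0006  0.0001] [-0.1388 -0.2391 -1.8032] 0.5201332079919131
yaw 78.34058559821479
0.96 22888 tool frame med [ 0.0189  0.0006 -0.0271] [-0.2439 -0.0569 -0.082 ] [0.0499 0.0592 0.1543]
0.78 4608 tool frame med [ 0.1204 -0.0023  0.1222] [ 0.0939 -0.0322  0.1143] [0.148  0.0274 0.1537]
```

View pics/w4.png

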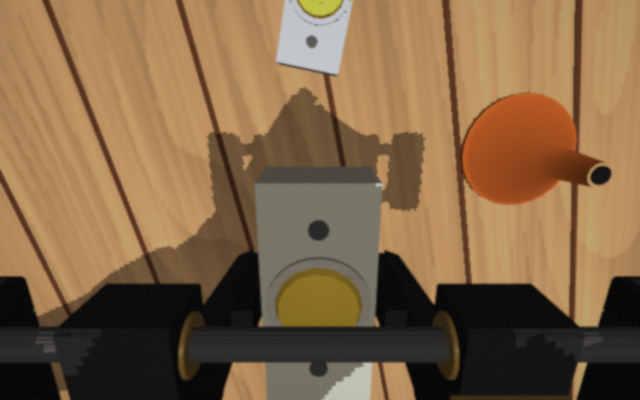

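Run:
```python
from look import *
s=np.load("w4.npz"); M=Rm(st['eef_rot']); T=st["tool_pos"]; hsv=cv2.cvtColor(s["color"],cv2.COLOR_RGB2HSV); P=cloud(s)
print("top z",np.median(P[190:215,290:350,2])-T[2])
zt=np.median(P[190:215,290:350,2])
for reg in [(304,217,332,243),(304,358,332,379)]:
    a,b,c,d=reg; v,u=np.nonzero(hsv[b:d,a:c,2]<75); p=at_z(s,(u.mean()+a,v.mean()+b),zt); print(len(u),u.mean()+a,v.mean()+b,(p-T)@M)
print((at_z(s,(255.5,182),zt)-T)@M,(at_z(s,(381,183),zt)-T)@M)
print("to seat",M.T@(np.array([.5289,-.1302,T[2]])-T)/.15)
```

```text
15.95 [-0.1855  0.7771 -0.3601  1.7343  0.3912  0.7055 -0.9562] [0.5646 0.1825 0.1526] [ 0.7752  0.6317 -0.0018 -0.0003] [ 0.7933  0.2639 -2.4194] 0.5183119498896737
top z 0.02819270716235034
319 318.05015673981194 229.96865203761755 [ 0.0316  0.0012 -0.0283]
330 317.8939393939394 365.2121212121212 [-0.0311  0.0011 -0.0281]
[ 0.0501 -0.0212 -0.0283] [ 0.0497  0.0238 -0.0284]
to seat [-2.0898  0.1879  0.0044]
```

>>> play_rows(commands=[{"delta_rot": [0,0,0],"travel": [-0.95,0.08,0],"gripper": -1},{"delta_rot": [0,0,0],"travel": [-0.95,0.08,0],"gripper": -1},{"delta_rot": [0,0,0],"travel": [-0.95,0.08,0],"gripper": -1},{"delta_rot": [0,0,0],"travel": [-0.95,0.08,0],"gripper": -1}])

```text
clock: 16.45
tool_pos: [0.5481, 0.04, 0.153]
eef_rot: [0.776, 0.631, -0.001, -0.001]
contact_force: [-0.1, 0.4, -1.0]
opening: 0.516
```

>>> play_rows(commands=[{"delta_rot": [0,0,0.0185],"travel": [-0.95,0.08,0.1],"gripper": -1},{"delta_rot": [0,0,0.0185],"travel": [-0.95,0.08,0.2],"gripper": -1},{"delta_rot": [0,0,0.0185],"travel": [-0.95,0.08,0.3],"gripper": -1},{"delta_rot": [0,0,0.0185],"travel": [-0.95,0.08,0.3],"gripper": -1},{"delta_rot": [0,0,0.0185],"travel": [-0.95,0.08,0.3],"gripper": -1}])

```text
clock: 17.08
tool_pos: [0.5332, -0.0969, 0.1096]
eef_rot: [0.792, 0.611, 0.002, -0.001]
contact_force: [0.5, 0.4, -2.4]
opening: 0.52
```

```bash
cat > toseat.py <<'E'
from look import *
M=Rm(st['eef_rot']); T=st["tool_pos"]; a=np.arctan2(M[1,0],M[0,0])
off=np.array([.0002,.0011,0]); y=np.radians(74.95)
Mt=np.array([[np.cos(y),np.sin(y),0],[np.sin(y),-np.cos(y),0],[0,0,-1]])
tgt=np.array([.5289,-.1302,.0313])-Mt@off
print("target",tgt,"travel",M.T@(tgt-T)/.15,"rotz",(a-y)/np.pi,"yaw",np.degrees(a),"moment",st["moment"])
E
python3 toseat.py
```

```text
17.075 [ 0.2985  0.7922 -0.3389  1.9213  0.5001  0.5093 -0.6461] [ 0.5332 -0.0969  0.1096] [ 0.7919  0.6106  0.0016 -0.0006] [ 0.5316  0.4092 -2.4202] 0.5200847212029023
target [ 0.5278 -0.1301  0.0313] travel [-0.2252  0.0211  0.5212] rotz 0.001750481292737052 yaw 75.26508663269267 moment [-0.0237 -0.0839 -0.0724]
```

>>> play_rows(commands=[{"delta_rot": [0,0,0.001],"travel": [-0.225,0.021,0.15],"gripper": -1},{"delta_rot": [0,0,0.001],"travel": [-0.225,0.021,0.32],"gripper": -1},{"delta_rot": [0,0,0.001],"travel": [-0.225,0.021,0.32],"gripper": -1},{"delta_rot": [0,0,0.001],"travel": [-0.225,0.021,0.32],"gripper": -1}])

```text
clock: 17.58
tool_pos: [0.5276, -0.1319, 0.0623]
eef_rot: [0.793, 0.609, 0.001, 0.0]
contact_force: [-0.9, 0.5, -1.4]
opening: 0.517
```

```bash
python3 toseat.py
python3 - <<'E'
from look import *
look("w5",labels=(("seat",.028),("base",0),("lamp",0)),cams=("wrist","scene"))
a=cv2.imread("pics/w5_wrist.png"); b=cv2.imread("pics/w5_scene.png")[150:250,190:320]
b=cv2.resize(b,(520,400),interpolation=cv2.INTER_CUBIC); a=a[200:400,180:460]; a=cv2.resize(a,(280,200))
o=np.zeros((400,800,3),np.uint8); o[:,:520]=b; o[:200,520:]=a; cv2.imwrite("pics/c5.png",o)
E
```

```text
17.575 [ 0.3286  0.8707 -0.2823  1.9353  0.559   0.4103 -0.6381] [ 0.5276 -0.1319  0.0623] [0.7933 0.6088 0.0013 0.0003] [-0.8589  0.5097 -1.3656] 0.5172844516847382
target [ 0.5278 -0.1301  0.0313] travel [ 0.0113 -0.0022  0.2067] rotz 0.00033626177402758527 yaw 75.01052711932498 moment [ 0.0109 -0.0747 -0.0506]
17.575 [ 0.3286  0.8707 -0.2823  1.9353  0.559   0.4103 -0.6381] [ 0.5276 -0.1319  0.0623] [0.7933 0.6088 0.0013 0.0003] [-0.8589  0.5097 -1.3656] 0.5172844516847382
wrist [ 0.5486 -0.055   0.2097]
 pt seat 0.75 [316.7 268.2] [ 0.5229 -0.1486  0.028 ]
 pt lamp 0.65 [314.2 269.1] [ 0.5172 -0.1633  0.    ]
scene [ 1.5109 -0.0772  0.6902]
 pt seat 0.6 [271.  197.8] [ 0.5185 -0.1361  0.028 ]
 pt seat 0.37 [160.4 225.6] [ 0.6347 -0.4484  0.028 ]
 pt base 0.73 [252.6 206.1] [ 0.5194 -0.1965  0.    ]
 pt lamp 0.97 [419.8 212.5] [0.5985 0.326  0.    ]
 pt lamp 0.92 [461.  236.3] [0.7215 0.4077 0.    ]
 pt lamp 0.8 [267.5 191.1] [ 0.4347 -0.151   0.    ]
```

View pics/c5.png

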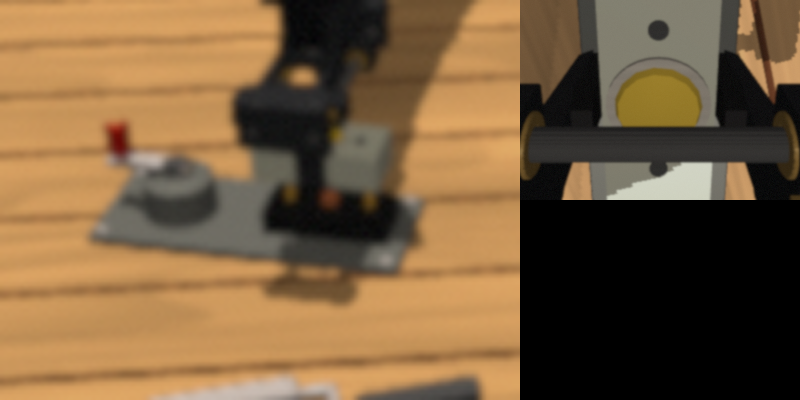

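The scene crop shows the lamp level over both dowels at (290,195) and (370,200) and the plunger between them, with the crank still at its stop. I'm lowering it.

>>> play_rows(commands=[{"delta_rot": [0,0,0],"travel": [0.011,-0.002,0.0],"gripper": -1},{"delta_rot": [0,0,0],"travel": [0.011,-0.002,0.05],"gripper": -1},{"delta_rot": [0,0,0],"travel": [0.011,-0.002,0.1],"gripper": -1},{"delta_rot": [0,0,0],"travel": [0.011,-0.002,0.14],"gripper": -1},{"delta_rot": [0,0,0],"travel": [0.011,-0.002,0.14],"gripper": -1}], force=50)

```text
clock: 18.6
tool_pos: [0.5271, -0.1315, 0.0398]
eef_rot: [0.794, 0.608, 0.001, -0.0]
contact_force: [0.6, 2.4, 0.7]
opening: 0.516
```

```bash
python3 toseat.py
```

```text
18.6 [ 0.3083  0.9083 -0.2492  1.9408  0.5782  0.3613 -0.6586] [ 0.5271 -0.1315  0.0398] [ 0.7939  0.608   0.0009 -0.    ] [0.6287 2.4468 0.6586] 0.5158877816848464
target [ 0.5278 -0.1301  0.0313] travel [0.0102 0.0018 0.0567] rotz -0.0003402534694963166 yaw 74.88875437549066 moment [ 0.4515 -0.3889  0.0016]
```

>>> play_rows(commands=[{"delta_rot": [0,0,0],"travel": [0.01,0.002,0.01],"gripper": -1},{"delta_rot": [0,0,0],"travel": [0.01,0.002,0.025],"gripper": -1},{"delta_rot": [0,0,0],"travel": [0.01,0.002,0.04],"gripper": -1},{"delta_rot": [0,0,0],"travel": [0.01,0.002,0.04],"gripper": -1}])

```text
clock: 19.1
tool_pos: [0.5272, -0.1314, 0.0346]
eef_rot: [0.794, 0.608, 0.0, 0.001]
contact_force: [0.0, 1.2, 5.5]
opening: 0.516
```

```bash
python3 toseat.py
```

```text
19.1 [ 0.3011  0.9171 -0.2395  1.9413  0.5824  0.3504 -0.665 ] [ 0.5272 -0.1314  0.0346] [0.7943 0.6075 0.0002 0.0005] [0.0104 1.1778 5.4693] 0.5161948650264121
target [ 0.5278 -0.1301  0.0313] travel [0.0091 0.0014 0.0222] rotz -0.0007003647941369164 yaw 74.82393433705536 moment [ 0.1034 -0.1627 -0.0274]
```

>>> play_rows(commands=[{"delta_rot": [0,0,0],"travel": [0.006,0.001,0.015],"gripper": -1},{"delta_rot": [0,0,0],"travel": [0.006,0.001,0.03],"gripper": -1},{"delta_rot": [0,0,0],"travel": [0.006,0.001,0.04],"gripper": -1},{"delta_rot": [0,0,0],"travel": [0.006,0.001,0.04],"gripper": -1},{"delta_rot": [0,0,0],"travel": [0.006,0.001,0.04],"gripper": -1}])

```text
clock: 19.73
tool_pos: [0.5272, -0.1314, 0.0321]
eef_rot: [0.794, 0.607, -0.0, 0.002]
contact_force: [-5.4, 0.2, 40.2]
opening: 0.519
```

```bash
python3 toseat.py
```

```text
19.725 [ 0.2948  0.9208 -0.2313  1.9431  0.5859  0.3425 -0.6705] [ 0.5272 -0.1314  0.0321] [ 0.7945  0.6073 -0.0005  0.0018] [-5.3651  0.2126 40.1704] 0.5186758644153696
target [ 0.5278 -0.1301  0.0313] travel [0.0092 0.0015 0.0055] rotz -0.0008739382121633909 yaw 74.79269112181059 moment [ 0.2609  1.6019 -0.0041]
```

>>> play_rows(commands=[{"delta_rot": [0,0,0],"travel": [0,0,-0.01],"gripper": -1},{"delta_rot": [0,0,0],"travel": [0,0,-0.01],"gripper": -1},{"delta_rot": [0,0,0],"travel": [0,0,-0.01],"gripper": -1}])

```text
clock: 20.1
tool_pos: [0.5272, -0.1313, 0.0322]
eef_rot: [0.794, 0.607, -0.0, 0.001]
contact_force: [-3.4, 0.5, 25.9]
opening: 0.52
```

```bash
python3 toseat.py
python3 - <<'E'
from look import *
M=Rm(st['eef_rot']); T=st["tool_pos"]
s=viewer.snapshot("wrist"); save(s,"w6.png"); np.savez("w6.npz",**s); P=cloud(s); hsv=cv2.cvtColor(s["color"],cv2.COLOR_RGB2HSV)
zt=np.median(P[190:215,290:350,2]); print("top z world",zt,"rel TCP",zt-T[2])
for z,reg in [(zt,(304,217,332,243)),(zt,(304,358,332,379))]:
    a,b,c,d=reg; v,u=np.nonzero(hsv[b:d,a:c,2]<75)
    if len(u): p=at_z(s,(u.mean()+a,v.mean()+b),z); print(len(u),p,(p-T)@M)
# base plate beyond lamp for reference height
for v in (100,120,140,160): print(v,np.round(P[v,270:365:15,2],4))
q=viewer.snapshot("scene"); save(q,"s6.png")
cv2.imwrite("pics/s6c.png",cv2.resize(q["color"][165:225,200:310,::-1],(770,420),interpolation=cv2.INTER_CUBIC))
E
```

```text
20.1 [ 0.2961  0.921  -0.2329  1.9423  0.5851  0.344  -0.6693] [ 0.5272 -0.1313  0.0322] [ 0.7944  0.6073 -0.0004  0.0013] [-3.4498  0.4944 25.8627] 0.5204525091379233
target [ 0.5278 -0.1301  0.0313] travel [0.009  0.0016 0.0057] rotz -0.0008575938464983626 yaw 74.79563310763031 moment [ 0.1063  0.9121 -0.0483]
20.1 [ 0.2961  0.921  -0.2329  1.9423  0.5851  0.344  -0.6693] [ 0.5272 -0.1313  0.0322] [ 0.7944  0.6073 -0.0004  0.0013] [-3.4498  0.4944 25.8627] 0.5204525091379233
top z world 0.05922367066557425 rel TCP 0.02706244549339204
296 [ 0.536  -0.1011  0.0592] [ 0.0314  0.0006 -0.0271]
309 [ 0.5195 -0.1612  0.0592] [-0.0309  0.0005 -0.027 ]
100 [0.0013 0.0011 0.0021 0.0013 0.001  0.0018 0.0015]
120 [0.0008 0.0014 0.0022 0.0016 0.0012 0.0015 0.0031]
140 [0.0089 0.0096 0.0089 0.0094 0.0098 0.0091 0.0088]
160 [0.0094 0.0226 0.0211 0.0224 0.0221 0.0218 0.0225]
```

View pics/s6c.png

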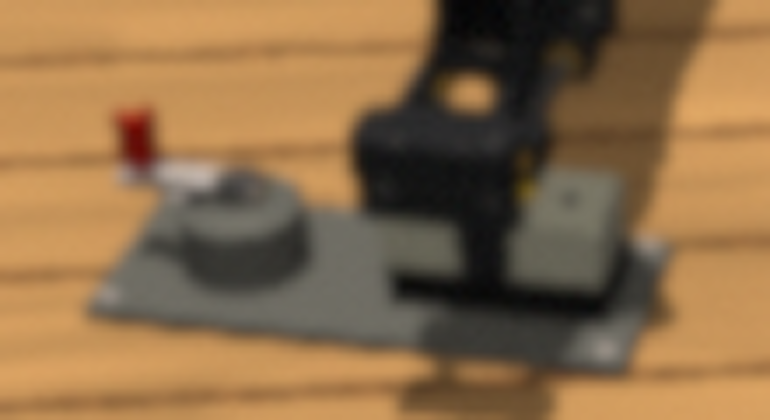

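View pics/w6.png

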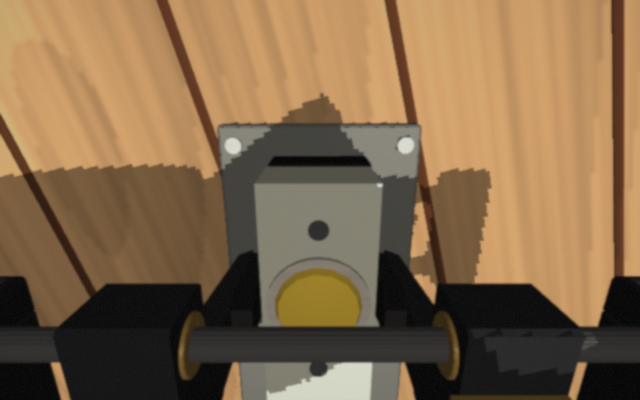

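Run:
```python
from look import *
s=viewer.snapshot("scene")
for o in viewer.pinpoint("scene","crank_knob")[:1]: p=at_z(s,o["at"],.07); print(o["conf"],p,"crank",-.2628-np.arctan2(p[1]+.2545,p[0]-.4937)+4*np.pi)
print(r.finish_job())
st=r.get_state(); print(st["clock"],st["tool_pos"],st["contact_force"])
```

```text
20.2 [ 0.296   0.9209 -0.2329  1.9423  0.5851  0.344  -0.6693] [ 0.5272 -0.1314  0.0322] [ 0.7945  0.6073 -0.0004  0.0014] [-4.1097 -0.215  25.5986] 0.5153354259782187
0.47 [ 0.4889 -0.2995  0.07  ] crank 13.98078934821169
the job is handed in; nothing more can be done
None
the job is handed in; nothing more can be done
```

I wound the crank to its stop, fitted the nearest lamp half onto the dowels and handed the job in at about 20 s while still pressing it down. No verdict was reported.

- **Crank:** It turned about 13 rad clockwise and stopped firmly. A further 7 mm commanded moved the knob under 1 mm. After I let go, the wrist camera put it at about 14.13 rad. A last, coarser scene-camera estimate (confidence 0.47) gave 13.98. Both are above 13.9, but they differ by 0.15 rad.
- **Lamp height:** Its top is about 58 mm above the shelf once the depth bias seen on the base plate is removed, which matches flush.
- **Lamp position:** It is about 1.5 mm off the measured seat centre (limit 3 mm), and turn and tilt are within about 0.01 rad.
- **Press:** The press is about 26 N at the wrist, with the grip set to 50 N. It briefly reached 40 N while bottoming out, so I backed it off.
- **Other objects:** The vase, spray bottle, funnel and lint roller handle were kept clear of. I did not re-measure their positions at the end.

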